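# Wind down the loose wing nut on the perfume tray

### The arm

A 7-joint arm with a two-finger parallel gripper is mounted at the origin on the work surface. World frame = base frame: x ahead of the robot, y to its left, z up, the work surface at z = 0. Lengths are in m, angles in rad, forces in N, time in s.
With the tool pointing down it reaches from about 0.4 to 0.85 m from the base axis. Payload 4.5 kg.
Tool frame: the origin (TCP) lies midway between the tips of the shut fingers; the grasp point (between the pads) lies 19 mm behind it; y points along the fingers, z is the direction in which the jaws open and shut, and the axes are right-handed (so a half turn about y gives the same grasp; the last joint's range is limited). The gripper opens to 88 mm and grips with 3 to 60 N. Pads are 18 mm wide; open, the fingers measure 123 mm over their backs; the gripper's body (75 mm by 187 mm) begins 45 mm behind the grasp point.
Start: joints at [-1.269, 0.689, -0.195, 1.565, 0.157, 0.902, -0.215], TCP at [0.165, 0.603, 0.239] pointing down, gripper open.
Joint ranges: [-3.01, 3.01], [-0.46, 2.08], [-1.47, 1.51], [0.13, 2.56], [-1, 4.14], [0.04, 2.09], [-2.66, 2.66]. Speed limits (rad/s): [2.57, 2.57, 3.14, 3.14, 3.14, 3.14, 3.14].

### API

Orientations are given as a unit quaternion [x, y, z, w].
In Python, from plant import r, snapshot, get_calibration, job, boxes_of gives the robot as it stands. The module is installed in compiled form; this text tells all that it offers.
- The arm moves only by the shell command python3 -m handwheel 'ROWS' [OPENING] [FORCE]. ROWS is JSON, a list that holds one entry, the list of rows, each a list of 6 numbers: the shift along the tool's x, y, z as a fraction of full scale, then the turn, a rotation vector about the tool's x, y, z as a fraction of full scale. In form: [[[x, y, z, wx, wy, wz], ...]]. A call has 1 to 12 rows; each row is the pose to reach, as a shift and turn from the pose commanded when the call began, along the tool's axes at that moment, turning the shorter way round; what a row does not reach only later rows make up. Full scale, the value 1, is 100 cm for a shift and 180 degrees for a turn. A row lasts 1/12 s, in which the tool goes at most 41.7 mm and 7.16 degrees, less where a joint would pass 70% of its speed; a pose out of reach is approached as far as the arm can. A call with a number of a shift or a turn outside -1 to 1 is refused whole. A call with a gripper value outside its range is refused whole. OPENING is the opening, from -1 (shut) to 1 (fully open), set as the call begins (- or left out, the last holds). The fingers move at their own pace and stop on an object; FORCE is the grip in N (left out, the last holds). Time passes only in rows, so rows that repeat a pose let the fingers close. It gives the time, the measured TCP pose, the force and the opening at its end, in the units of the state.
- r.get_state(): the state, without advancing time (a new reading comes with each control period).
- snapshot(name): name is "scene" or "side" or "wrist"; returns the picture (480x640x3 uint8, red, green, blue); there is no depth.
- get_calibration(name): a dict with "fx", "fy", "cx", "cy" (pixels), "T" (4x4, takes a point from camera to world coordinates). Camera axes: x right, y down, z forward; pixel columns grow to the right and rows downward; lengths in m; the calibration is good to about 2 mm. A picture is of the moment at which its call begins: read the wrist's pose just before it. get_calibration takes no time and is no camera call; for the wrist camera it gives the pose at the moment of the call.
- job.finish_job(): hands the job in, once; it reports no verdict.
Trained networks look in the newest picture that a camera, given by its name, has taken for a name from the list of things; names that differ only in an ending like _2 or _b are one class to them, and where a whole thing is asked for, a point or a joint stands for the part that bears it (a point fixed in the world has none). Each returns a list of dicts, best first, with "confidence" (0 to 1); they miss things now and then, are a little off and sometimes report something else, mostly with a low value. They report only what shows in the picture. A call takes as long as a camera call.
- boxes_of(thing, camera): "bbox" ([left, top, right, bottom] in pixels, round what is visible of it).
The state is a dict: "clock": time; "q": joint angles; "qd": joint speeds; "joint_torque": joint torques, N m; "tool_pos": TCP position; "eef_rot": TCP orientation; "contact_force": force on the tool from outside, world axes, zero at the start; "moment": the same for the moment, N m; "opening": opening from 0.0 (shut) to 1.0 (fully open).
Only numpy, scipy, OpenCV 4.12 (cv2) and the standard library are available. Lean on these libraries where they do the work, as an engineer would, in place of code of your own. Each camera call takes 0.05 s, during which the arm holds its last target. There are 200 camera calls.

### The job

The dark wing nut that clamps the bottle rail to the gilded tray has worked loose: wind it clockwise (seen from above) with repeated sideways fingertip pushes on its wings until it is fully home on its white seat and will turn no further. Only push the wings with a fingertip or the outside of the fingers: never pinch the nut or straddle it between the fingers, and leave the oud bottles and the lipstick standing where they are.

Things in the scene. Friction and masses are not known exactly. Their poses are not given: they have to be found in the camera images.
- nut_turn (a joint): Turn of the wing nut about its upright axis, rad. 0 = fully home (hard stop, nut seated); negative = unscrewed; grows as the nut turns clockwise seen from above. Starts 1 to 1.7 turns loose (-10.5 to -6.5). The nut stays at whatever angle it is left; turning takes about 0.03 N m (some 1.5 N at 20 mm from the axis).
- wing_nut: Dark steel wing nut on a white post on the tray. Origin on its axis at the hub's underside (30 mm above the counter when home), z up, x along the wings; turns with the nut. Hub 22 mm across, 12 mm high; two opposite upright wings, 5 mm thick, from 3 to 30 mm off the axis, 8 to 28 mm above the origin. It sinks 0.5 mm per rad as it is wound down.
- nut_center (a point): Point on the nut's axis at half height of the wings, 18 mm above the nut's origin.
- wing_end_a (a point): Outer end of one wing, at half height of the wing, 30 mm from the axis; +x of the nut.
- wing_end_b (a point): Outer end of the other wing, likewise, -x of the nut.
- tray: Gilded tray, fixed to the counter, 260 mm (x) by 380 mm (y), floor 8 mm thick, rim 16 mm high. Origin at the centre of its underside; x points away from the robot. The nut's axis is at x = -40 mm, y = 0.
- rail_mid (a point): Middle of the fixed gold bottle rail: a round bar 10 mm thick along the tray's y, 300 mm long, centre 80 mm above the counter, 28 mm beyond (+x of) the nut's axis. The wings pass under it, a finger from above cannot pass it, so pushes are made on the near (-x) side of the rail.
- oud0: Loose oud bottle of amber glass with a crystal stopper, 42 mm square, 96 mm tall overall, standing on the tray behind the rail. Origin at the centre of its underside, z up. Leave alone.
- oud1: Loose oud bottle of green glass with a crystal stopper, 42 mm square, 96 mm tall overall, standing on the tray behind the rail. Origin at the centre of its underside, z up. Leave alone.
- oud2: Loose oud bottle of red glass with a crystal stopper, 42 mm square, 96 mm tall overall, standing on the tray behind the rail. Origin at the centre of its underside, z up. Leave alone.
- lipstick: Loose gold plastic lipstick tube, 20 mm in diameter, 72 mm tall, standing upright on the near part of the tray, 80 mm or more from the nut's axis. Origin at the centre of its underside, z up. Leave alone.

How it is judged:
By the outcome, as a careful person would: the job done as asked, in the order asked, and still so for the second after the job is handed in, with the robot touching nothing.
It also fails if it takes over 61 s, if anything falls off the work surface, if the arm or the gripper's body presses on something with over 40 N, if the wrist force passes 120 N, or if a joint passes its speed limit or range.

## Working session

There is one attempt and no reset: what is moved stays moved. The work goes in short steps, Python scripts to look and compute and a shell command to move; the robot and the scene stay as the last step left them, time stands still between calls to the robot, and variables do not carry over. Pictures are saved under pics/ and viewed, about 8 in all and at most 12, crops included, and the job is handed in when it is done.

```bash
mkdir -p pics; python3 - <<'E'
from plant import r, snapshot, get_calibration, job, boxes_of
import cv2,numpy as np
s=r.get_state();print({k:np.round(v,3).tolist() for k,v in s.items()})
for n in("scene","side"):
    im=snapshot(n);cv2.imwrite(f"pics/{n}0.png",im[:,:,::-1])
    c=get_calibration(n);print(n,c["fx"],c["fy"],c["cx"],c["cy"],np.round(c["T"],4).tolist())
    for t in("wing_nut","lipstick","tray","oud0"):print(t,boxes_of(t,n)[:3])
E
```

```text
{'clock': 0.0, 'q': [-1.269, 0.69, -0.194, 1.566, 0.157, 0.902, -0.215], 'qd': [0.0, 0.001, 0.002, -0.002, -0.002, -0.001, -0.0], 'joint_torque': [-0.001, -52.755, -1.267, -15.343, -0.053, 0.006, 0.0], 'tool_pos': [0.165, 0.602, 0.238], 'eef_rot': [0.701, -0.094, 0.094, -0.7], 'contact_force': [0.272, 0.223, -0.557], 'moment': [-0.048, -0.035, 0.042], 'opening': 1.0}
scene 454.8156726367646 454.8156726367646 322.72298985018904 245.0865040013632 [[0.2144, 0.664, -0.7164, 1.1199], [0.9767, -0.1518, 0.1516, -0.038], [-0.0081, -0.7322, -0.681, 0.52], [0.0, 0.0, 0.0, 1.0]]
wing_nut [{'bbox': [286.3, 198.7, 298.9, 229.1], 'confidence': 0.69}]
lipstick [{'bbox': [367.1, 184.5, 383.6, 224.0], 'confidence': 0.94}]
tray [{'bbox': [149.0, 188.8, 408.3, 324.2], 'confidence': 0.81}]
oud0 [{'bbox': [199.7, 221.5, 241.7, 274.8], 'confidence': 0.97}, {'bbox': [254.8, 232.6, 293.4, 291.0], 'confidence': 0.8}, {'bbox': [324.4, 224.7, 353.1, 285.6], 'confidence': 0.68}]
side 576.2299054730726 576.2299054730726 327.9499966295126 242.72097721414548 [[0.9986, -0.0317, 0.0414, 0.5753], [-0.0521, -0.5628, 0.825, -0.548], [-0.0029, -0.826, -0.5637, 0.4888], [0.0, 0.0, 0.0, 1.0]]
wing_nut [{'bbox': [250.4, 255.9, 294.5, 285.5], 'confidence': 0.71}]
lipstick [{'bbox': [265.6, 192.8, 281.6, 238.7], 'confidence': 0.82}]
tray [{'bbox': [134.3, 191.2, 428.6, 453.8], 'confidence': 0.78}]
oud0 [{'bbox': [345.9, 208.2, 376.7, 276.9], 'confidence': 0.85}, {'bbox': [292.8, 293.7, 345.7, 380.8], 'confidence': 0.84}, {'bbox': [328.7, 253.4, 375.8, 328.9], 'confidence': 0.76}]
```

View pics/scene0.png

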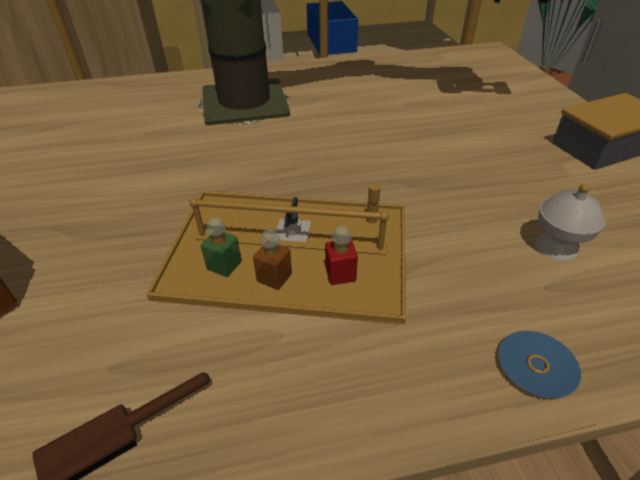

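View pics/side0.png

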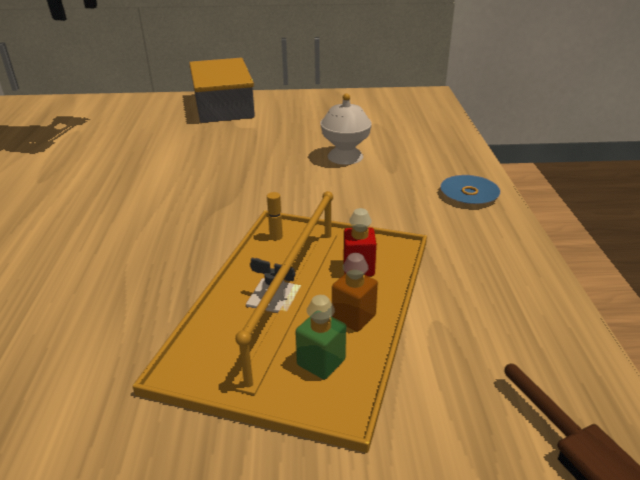

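The tray, the rail (scene ends (196,203) and (384,215); side ends (328,197) and (244,338)) and the lipstick (scene (374,204)) are clear. The nut is at about (293,214) in scene and (273,271) in side. Next I'll fit the tray pose.

```bash
cat > h.py <<'E'
import numpy as np
from plant import r, snapshot, get_calibration, job, boxes_of
def onz(n,px,z,c=None):
    c=c or get_calibration(n);T=np.array(c["T"])
    d=T[:3,:3]@[(px[0]-c["cx"])/c["fx"],(px[1]-c["cy"])/c["fy"],1]
    return T[:3,3]+d*(z-T[2,3])/d[2]
def proj(n,p,c=None):
    c=c or get_calibration(n);T=np.array(c["T"]);q=T[:3,:3].T@(np.array(p)-T[:3,3])
    return np.array([c["cx"]+c["fx"]*q[0]/q[2],c["cy"]+c["fy"]*q[1]/q[2]])
E
python3 - <<'E'
from h import *
np.set_printoptions(precision=4,suppress=True)
for n,ps in(("scene",[(202,195),(407,200),(405,311),(152,297)]),("side",[(271,213),(427,236),(369,434),(141,389)])):
    P=np.array([onz(n,p,.016) for p in ps]);print(n,P[:,:2].tolist(),P.mean(0))
for n,ps in(("scene",[(196,203),(384,215)]),("side",[(328,197),(244,338)])):
    P=np.array([onz(n,p,.08) for p in ps]);print(n,P[:,:2].tolist(),P.mean(0), np.degrees(np.arctan2(*(P[1]-P[0])[:2])))
print(onz("scene",(292.6,214),.055),onz("side",(272.5,270.7),.055))
print(onz("scene",(375,204),.036),onz("side",(273.6,215.7),.036))
import cv2
im=snapshot("side")[215:325,210:340,::-1];a=cv2.resize(im,None,fx=5,fy=5,interpolation=cv2.INTER_CUBIC)
cv2.imwrite("pics/c1.png",a)
E
```

```text
scene [[0.4067655481316633, -0.11457330291565912], [0.5063180474991078, 0.24929941060951138], [0.7482771767596226, 0.15780014690088573], [0.6426358667002082, -0.19173463458541226]] [0.576  0.0252 0.016 ]
side [[0.5248283408701152, 0.23200118735621977], [0.7573227732781622, 0.15335853820871348], [0.6328916086561717, -0.19004654390312414], [0.3974504046885504, -0.12011206117301115]] [0.5781 0.0188 0.016 ]
scene [[0.5166986824474884, -0.11464732336176053], [0.6119663731270296, 0.165657168994697]] [0.5643 0.0255 0.08  ] 18.771466793295797
side [[0.611466755120483, 0.16567741725442775], [0.5114821282679785, -0.11600370278150124]] [0.5615 0.0248 0.08  ] -160.45733624431398
[0.5475 0.0338 0.055 ] [0.5349 0.029  0.055 ]
[0.529  0.1802 0.036 ] [0.5311 0.191  0.036 ]
```

View pics/c1.png

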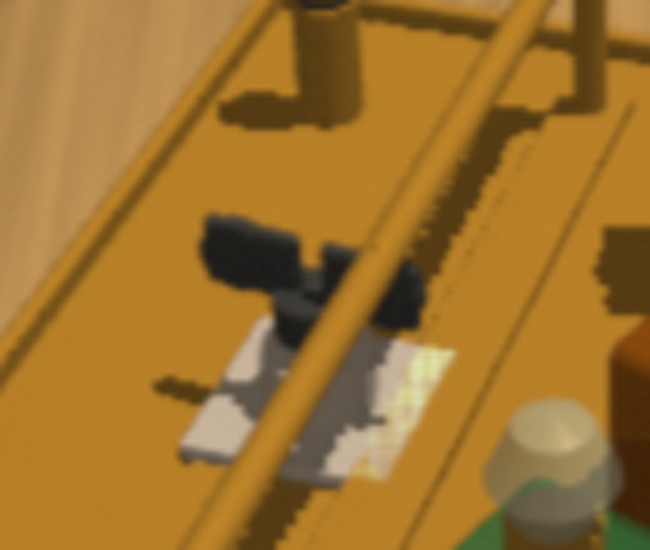

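The far wing end is at crop (422,300) and the near one at crop (205,240), with the nut under the rail and the white seat below it. I'll use shut fingers with the jaw axis along the tray's y: sweep the near wing towards tray +y, then +x, and return around the near side.

```bash
cat >> h.py <<'E'
from scipy.spatial.transform import Rotation as R
np.set_printoptions(precision=4,suppress=True)
C=np.array([.537,.0345]); YAW=np.radians(-19.2)
ex=np.array([np.cos(YAW),np.sin(YAW)]);ey=np.array([-ex[1],ex[0]])
def tray(p): d=np.array(p)[:2]-C; return np.array([d@ex,d@ey])*1000   # mm about nut axis
def goal(x,y,z,sgn=1):
    s=r.get_state();A=R.from_quat(s["eef_rot"]);tz=sgn*np.array([*ey,0]);ty=np.array([0,0,-1.])
    G=R.from_matrix(np.c_[np.cross(ty,tz),ty,tz])
    p=np.array([*(C+(x*ex+y*ey)/1000),z/1000])
    return A.inv().apply(p-s["tool_pos"]),(A.inv()*G).as_rotvec()/np.pi
E
python3 - <<'E'
from h import *
print(R.from_quat(r.get_state()["eef_rot"]).as_matrix())
for s in(1,-1):print(s,goal(-60,-60,150,s))
print([tray(onz("side",p,.053)) for p in((251,263),(294.4,275))])
print([tray(onz("scene",p,.055)) for p in((292.6,214),)])
E
```

```text
[[ 0.9644  0.      0.2646]
 [-0.2646  0.0001  0.9644]
 [-0.     -1.      0.0001]]
1 (array([ 0.4449,  0.0887, -0.5055]), array([-0.    ,  0.0214, -0.    ]))
-1 (array([ 0.4449,  0.0887, -0.5055]), array([-0.    , -0.9786,  0.    ]))
[array([-33.3775,   4.2586]), array([28.0746, -4.2512])]
[array([10.1484,  2.7917])]
```

```bash
python3 -m handwheel '[[[0.445,0.088,-0.505,0,0.0214,0],[0.445,0.088,-0.505,0,0.0214,0],[0.445,0.088,-0.505,0,0.0214,0],[0.445,0.088,-0.505,0,0.0214,0],[0.445,0.088,-0.505,0,0.0214,0],[0.445,0.088,-0.505,0,0.0214,0],[0.445,0.088,-0.505,0,0.0214,0],[0.445,0.088,-0.505,0,0.0214,0],[0.445,0.088,-0.505,0,0.0214,0],[0.445,0.088,-0.505,0,0.0214,0],[0.445,0.088,-0.505,0,0.0214,0],[0.445,0.088,-0.505,0,0.0214,0]]]' -1 20; python3 -c "
from h import *
s=r.get_state();print(tray(s['tool_pos']),s['tool_pos'],goal(-60,-60,150),s['clock'])"
```

```text
clock: 1.55
tool_pos: [0.3839, 0.1558, 0.1739]
eef_rot: [-0.697, 0.117, -0.118, 0.698]
contact_force: [2.4, 0.7, -0.0]
opening: 0.114
[-184.4928   64.2062] [0.3839 0.1558 0.1739] (array([ 0.1244,  0.0239, -0.1243]), array([-0.0003,  0.0002,  0.0002])) 1.55
```

```bash
python3 -m handwheel '[[[0.124,0.024,-0.124,0,0,0],[0.124,0.024,-0.124,0,0,0],[0.124,0.024,-0.124,0,0,0],[0.124,0.024,-0.124,0,0,0],[0.124,0.024,-0.124,0,0,0],[0.124,0.024,-0.124,0,0,0],[0.124,0.024,-0.124,0,0,0]]]'; python3 - <<'E'
from h import *
import cv2
s=r.get_state();print(tray(s['tool_pos']),s['tool_pos'],goal(-60,-60,47),s['contact_force'])
c=get_calibration("wrist");im=snapshot("wrist");cv2.imwrite("pics/w1.png",im[:,:,::-1])
print(c); b=boxes_of("wing_nut","wrist");print(b)
E
```

```text
clock: 2.13
tool_pos: [0.4594, -0.0003, 0.1499]
eef_rot: [-0.697, 0.118, -0.118, 0.697]
contact_force: [-0.8, 0.1, -0.1]
opening: 0.006
[-61.8324 -58.3666] [ 0.4594 -0.0003  0.1499] (array([ 0.0018,  0.1029, -0.0017]), array([-0.0003, -0.0003, -0.    ])) [-0.7573  0.1245 -0.1041]
{'fx': 396.5911632845162, 'fy': 396.5911632845162, 'cx': 318.24926036564807, 'cy': 239.77147997495788, 'T': array([[ 0.3295,  0.9128,  0.2411,  0.3982],
       [ 0.9441, -0.3187, -0.0839,  0.0207],
       [ 0.0003,  0.2553, -0.9669,  0.2959],
       [ 0.    ,  0.    ,  0.    ,  1.    ]])}
[{'bbox': [400.8, 277.9, 416.4, 292.2], 'confidence': 0.5}]
```

View pics/w1.png

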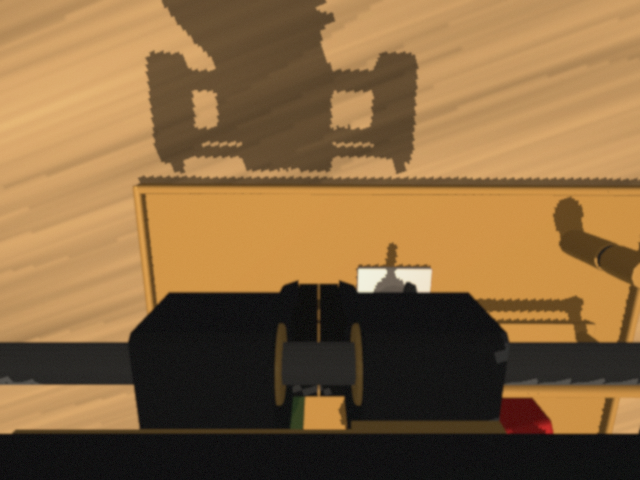

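The rim is level in the picture, so the yaw is right. The white seat spans columns 358 to 432, the near wing tip is at about (409,287), and the tray's near corner is at (137,186).

```bash
python3 -c "
from h import *
for p,z in(((358,267),.01),((432,267),.01),((137,186),.016),((640,186),.016),((409,285),.056)):print(p,tray(onz('wrist',p,z)))"
```

```text
(358, 267) [-30.7896 -26.7141]
(432, 267) [-30.9812  29.5387]
(137, 186) [ -92.4396 -184.9603]
(640, 186) [-93.6986 169.9114]
(409, 285) [-34.2132   1.637 ]
```

```bash
python3 -m handwheel '[[[0,0.04,0,0,0,0],[0,0.08,0,0,0,0],[0,0.103,0,0,0,0],[0.02,0.103,0,0,0,0],[0.042,0.103,0,0,0,0],[0.042,0.103,0.02,0,0,0],[0.042,0.103,0.035,0,0,0],[0.042,0.103,0.05,0,0,0],[0.042,0.103,0.065,0,0,0],[0.042,0.103,0.08,0,0,0],[0.042,0.103,0.092,0,0,0],[0.042,0.103,0.092,0,0,0]]]'; python3 - <<'E'
from h import *
import cv2
s=r.get_state();print(tray(s['tool_pos']),s['tool_pos'],goal(5,33,47),s['contact_force'])
im=snapshot("side");cv2.imwrite("pics/s1.png",cv2.resize(im[170:350,180:420,::-1],None,fx=3,fy=3))
E
```

```text
clock: 3.23
tool_pos: [0.5304, 0.0781, 0.0472]
eef_rot: [-0.696, 0.115, -0.117, 0.699]
contact_force: [-0.0, 1.9, 0.4]
opening: 0.006
[-20.5876  38.9765] [0.5304 0.0781 0.0472] (array([ 0.0256,  0.0002, -0.0061]), array([-0.0016,  0.0018,  0.0003])) [-0.0482  1.9138  0.3525]
```

View pics/s1.png

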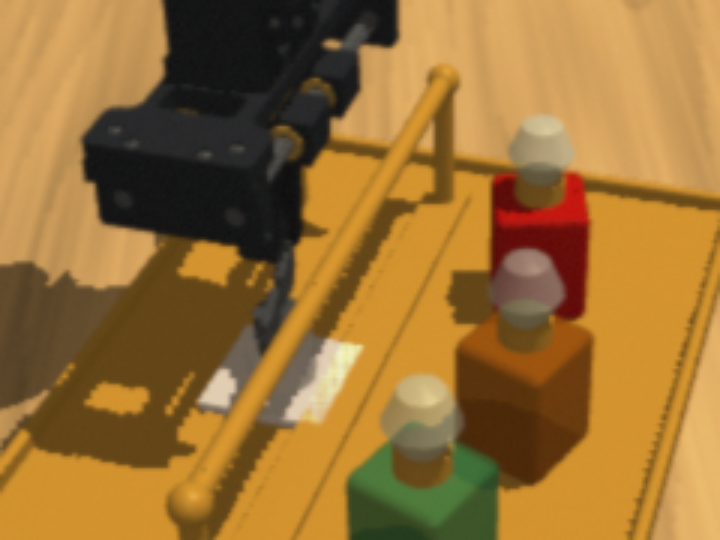

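The fingers are past the nut on the near side and the body clears the rail. The nut's wings now lie hidden behind the rail bar. Next is the +x finish and the return.

```bash
python3 -m handwheel '[[[0.01,0,-0.006,0,0,0],[0.018,0,-0.006,0,0,0],[0.0255,0,-0.006,0,0,0],[0.0255,0,-0.006,0,0,0],[0,0,-0.006,0,0,0],[-0.04,0,-0.01,0,0,0],[-0.042,0,-0.04,0,0,0],[-0.042,0,-0.08,0,0,0],[-0.042,0,-0.105,0,0,0],[-0.042,0,-0.105,0,0,0]]]'; python3 - <<'E'
from h import *
import cv2
s=r.get_state();print(tray(s['tool_pos']),s['tool_pos'],goal(-60,-66,47),s['contact_force'])
im=snapshot("side");cv2.imwrite("pics/s2.png",cv2.resize(im[215:325,210:340,::-1],None,fx=5,fy=5))
E
```

```text
clock: 4.12
tool_pos: [0.4523, -0.0204, 0.0471]
eef_rot: [0.699, -0.122, 0.12, -0.694]
contact_force: [-0.9, 0.6, -0.7]
opening: 0.006
[-61.9395 -79.6589] [ 0.4523 -0.0204  0.0471] (array([ 0.0018, -0.    ,  0.0137]), array([ 0.0024, -0.0028, -0.0005])) [-0.868   0.5711 -0.6877]
```

View pics/s2.png

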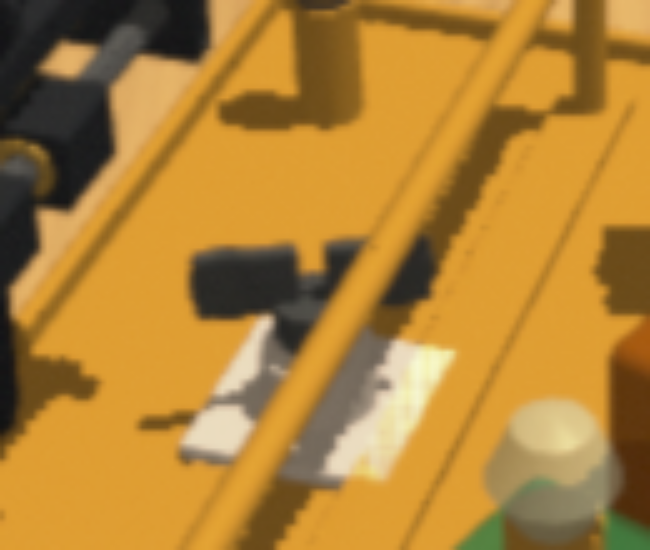

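```bash
python3 -m handwheel '[[[0.03,0,0.005,0,0,0],[0.042,0,0.015,0,0,0],[0.042,0,0.035,0,0,0],[0.042,0,0.055,0,0,0],[0.042,0,0.07,0,0,0],[0.042,0,0.085,0,0,0],[0.042,0,0.1,0,0,0],[0.042,0,0.113,0,0,0],[0.042,0,0.113,0,0,0],[0.055,0,0.113,0,0,0],[0.067,0,0.113,0,0,0],[0.067,0,0.113,0,0,0]]]'
python3 -c "
from h import *
s=r.get_state();print(tray(s['tool_pos']),goal(5,33,47))
a,b=[tray(onz('side',p,.052)) for p in((249,272),(296,269))];print(a,b,np.degrees(np.arctan2(*(b-a)[::-1])))"
python3 -m handwheel '[[[-0.025,0,0,0,0,0],[-0.065,0,0,0,0,0],[-0.067,0,-0.03,0,0,0],[-0.067,0,-0.065,0,0,0],[-0.067,0,-0.1,0,0,0],[-0.067,0,-0.105,0,0,0],[-0.067,0,-0.105,0,0,0]]]'
python3 - <<'E'
from h import *
import cv2
s=r.get_state();print(tray(s['tool_pos']),s['tool_pos'],goal(-60,-72,47),s['contact_force'])
im=snapshot("side");cv2.imwrite("pics/s3.png",cv2.resize(im[215:325,210:340,::-1],None,fx=5,fy=5))
E
```

```text
clock: 5.17
tool_pos: [0.5589, 0.072, 0.0473]
eef_rot: [-0.696, 0.117, -0.12, 0.698]
contact_force: [3.6, 1.5, -0.5]
opening: 0.005
[ 8.3157 42.5989] (array([-0.0033,  0.0002, -0.0096]), array([-0.0011, -0.0005,  0.0014]))
[-29.059  -12.8702] [25.5196  9.274 ] 22.08397665461296
clock: 5.75
tool_pos: [0.456, -0.0085, 0.0471]
eef_rot: [0.698, -0.12, 0.119, -0.696]
contact_force: [-0.1, 0.2, 0.1]
opening: 0.002
[-62.3628 -67.2675] [ 0.456  -0.0085  0.0471] (array([ 0.0024,  0.0001, -0.0047]), array([ 0.001 , -0.0016, -0.0004])) [-0.1012  0.1579  0.149 ]
```

View pics/s3.png

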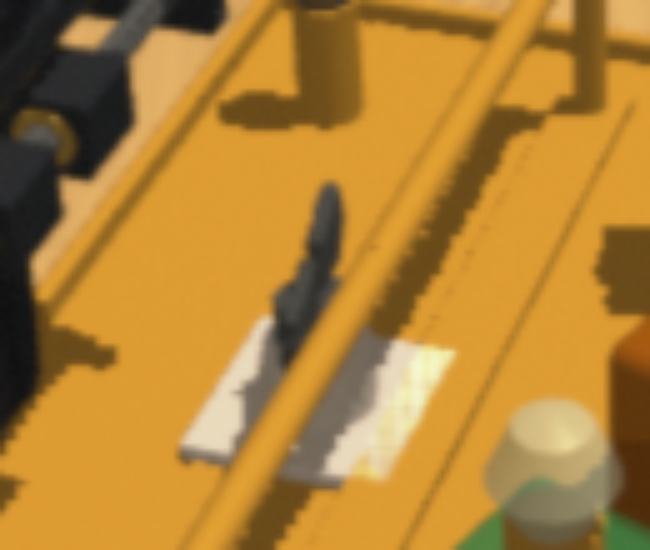

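The wing now stands roughly along the tray's y, with its tip at crop (330,190): the +x finish slipped off because y had overshot. I'll redo it with the fingers at smaller y.

```bash
python3 -c "
from h import *
a=tray(onz('side',(276,255),.055));print(a,np.degrees(np.arctan2(*a[::-1])))"
python3 -m handwheel '[[[0,0,0.035,0,0,0],[0,0,0.07,0,0,0],[0,0,0.096,0,0,0],[0,0,0.096,0,0,0],[0.02,0,0.096,0,0,0],[0.035,0,0.096,0,0,0],[0.045,0,0.096,0,0,0],[0.045,0,0.096,0,0,0]]]'
python3 -c "
from h import *
s=r.get_state();print(tray(s['tool_pos']),goal(6,30,47),s['contact_force'])"
```

```text
[-7.7587 26.9611] 106.0544022519091
clock: 6.47
tool_pos: [0.5342, 0.0715, 0.047]
eef_rot: [-0.696, 0.117, -0.119, 0.698]
contact_force: [1.3, 0.1, 0.7]
opening: 0.001
[-14.7909  34.0744] (array([ 0.0208,  0.    , -0.0041]), array([-0.0009, -0.0001,  0.0008])) [1.3233 0.0502 0.6766]
```

```bash
python3 -m handwheel '[[[0.007,0,-0.004,0,0,0],[0.014,0,-0.004,0,0,0],[0.02,0,-0.004,0,0,0],[0.022,0,-0.004,0,0,0],[0.022,0,-0.004,0,0,0]]]'
python3 -c "
from h import *
s=r.get_state();print(tray(s['tool_pos']),s['contact_force'])"
python3 -m handwheel '[[[-0.025,0,0,0,0,0],[-0.065,0,0,0,0,0],[-0.067,0,-0.03,0,0,0],[-0.067,0,-0.065,0,0,0],[-0.067,0,-0.09,0,0,0],[-0.067,0,-0.09,0,0,0],[-0.067,0,-0.09,0,0,0]]]'
python3 - <<'E'
from h import *
import cv2
s=r.get_state();print(tray(s['tool_pos']),goal(-20,-60,47),s['contact_force'])
im=snapshot("side");cv2.imwrite("pics/s4.png",cv2.resize(im[215:325,210:340,::-1],None,fx=5,fy=5))
E
```

```text
clock: 6.88
tool_pos: [0.552, 0.0594, 0.0469]
eef_rot: [-0.697, 0.118, -0.118, 0.697]
contact_force: [-0.3, 0.5, 0.2]
opening: 0.007
[ 5.9274 28.4385] [-0.335   0.5468  0.2219]
clock: 7.47
tool_pos: [0.4583, -0.005, 0.0471]
eef_rot: [0.697, -0.119, 0.119, -0.697]
contact_force: [0.6, 1.5, 0.3]
opening: 0.009
[-61.3778 -63.1886] (array([0.0414, 0.0001, 0.0033]), array([ 0.0003, -0.0009,  0.0002])) [0.6088 1.454  0.3105]
```

View pics/s4.png

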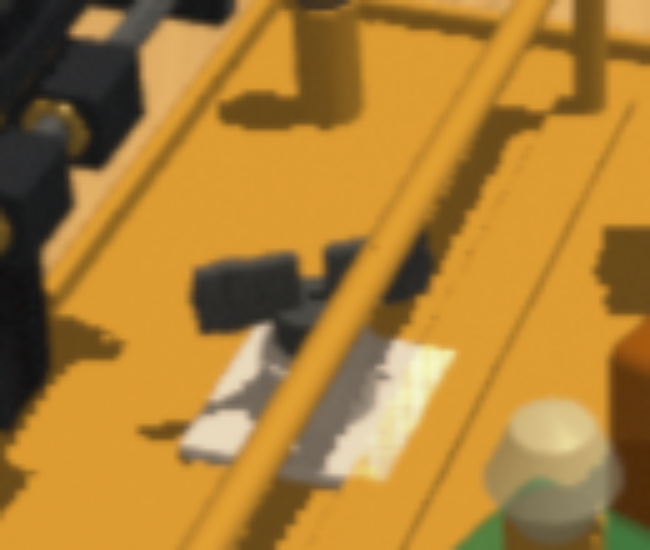

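Another half turn is done and the near wing is at about 205°. From here the hard stop may come, so I'll push in shorter calls and watch the force.

```bash
S='python3 -c "
from h import *
s=r.get_state();print(tray(s[\"tool_pos\"]),s[\"contact_force\"])"'
python3 -m handwheel '[[[0.03,0,0.005,0,0,0],[0.041,0,0.015,0,0,0],[0.041,0,0.03,0,0,0],[0.041,0,0.04,0,0,0],[0.041,0,0.05,0,0,0],[0.041,0,0.05,0,0,0]]]' | grep force; eval "$S"

```

```text
contact_force: [-1.3, -0.7, 0.5]
[-22.4482  -8.9518] [-1.2597 -0.709   0.4927]
```

```bash
python3 -m handwheel '[[[0,0,0.008,0,0,0],[0,0,0.016,0,0,0],[0,0,0.022,0,0,0],[0,0,0.022,0,0,0]]]' | grep force;  python3 -c "
from h import *
s=r.get_state();print(tray(s['tool_pos']),s['contact_force'])"
```

```text
contact_force: [-2.1, 1.1, 0.9]
[-21.1587  13.4277] [-2.063   1.0667  0.9402]
```

```bash
python3 -m handwheel '[[[0,0,0.008,0,0,0],[0,0,0.015,0,0,0],[0,0,0.015,0,0,0],[0.007,0,0.015,0,0,0],[0.013,0,0.015,0,0,0],[0.013,0,0.015,0,0,0]]]' | grep force;  python3 -c "
from h import *
s=r.get_state();print(tray(s['tool_pos']),s['contact_force'])"
```

```text
contact_force: [0.0, 1.3, -0.0]
[-6.378  25.3109] [ 0.0062  1.3106 -0.0208]
```

```bash
python3 -m handwheel '[[[0.005,0,0,0,0,0],[0.01,0,0,0,0,0],[0.014,0,0,0,0,0],[0.014,0,0,0,0,0],[0.014,0,0,0,0,0]]]' | grep force;  python3 - <<'E'
from h import *
s=r.get_state();print(tray(s['tool_pos']),s['contact_force'],goal(6,29,47)[0])
E
```

```text
contact_force: [0.1, -0.1, 0.3]
[ 7.3544 25.1245] [ 0.1114 -0.0798  0.2692] [-0.0014  0.      0.0039]
```

```bash
python3 -m handwheel '[[[-0.025,0,0,0,0,0],[-0.065,0,0,0,0,0],[-0.068,0,-0.03,0,0,0],[-0.068,0,-0.065,0,0,0],[-0.068,0,-0.09,0,0,0],[-0.068,0,-0.09,0,0,0],[-0.068,0,-0.09,0,0,0]]]' | grep clock
python3 - <<'E'
from h import *
import cv2
s=r.get_state();print(tray(s['tool_pos']),goal(-20,-60,47),s['contact_force'])
im=snapshot("side");cv2.imwrite("pics/s5.png",cv2.resize(im[215:325,210:340,::-1],None,fx=5,fy=5))
E
```

```text
clock: 9.85
[-61.2823 -66.3857] (array([0.0413, 0.0001, 0.0065]), array([ 0.0004, -0.0009,  0.0002])) [ 0.0085  1.358  -0.5143]
```

View pics/s5.png

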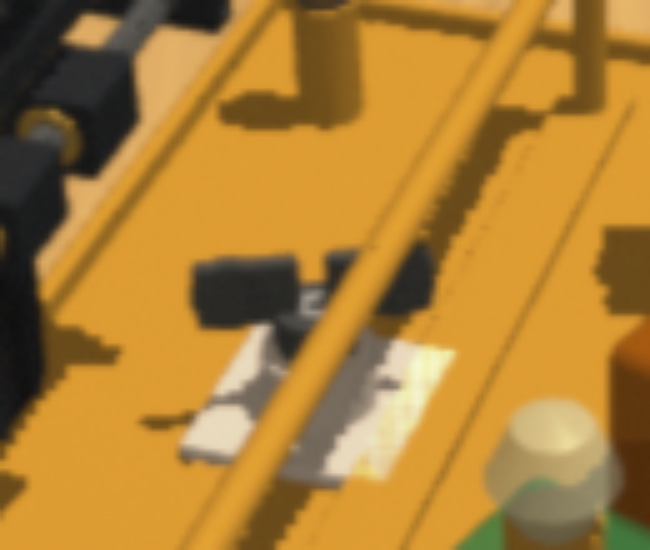

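The near wing is again at about 200° (tip at crop (195,290)). The post top now shows above the hub, so the nut is close to home. The next sweep is a slow one with force checks.

```bash

python3 -m handwheel '[[[0.03,0,0.005,0,0,0],[0.041,0,0.015,0,0,0],[0.041,0,0.03,0,0,0],[0.041,0,0.04,0,0,0],[0.041,0,0.045,0,0,0],[0.041,0,0.045,0,0,0]]]' | grep force; python3 -c "
from h import *
s=r.get_state();print(tray(s['tool_pos']),s['contact_force'])"

```

```text
contact_force: [-0.6, -0.3, -0.2]
[-22.0085 -17.4732] [-0.5667 -0.283  -0.2356]
```

```bash
python3 -m handwheel '[[[0,0,0.006,0,0,0],[0,0,0.012,0,0,0],[0,0,0.012,0,0,0]]]' | grep force;  python3 -c "
from h import *
s=r.get_state();print(tray(s['tool_pos']),s['contact_force'],s['moment'])"
```

```text
contact_force: [-1.8, -2.5, 0.2]
[-22.074  -8.172] [-1.7552 -2.4525  0.25  ] [-0.5334  0.4565 -0.0541]
```

```bash
python3 -m handwheel '[[[0,0,0.006,0,0,0],[0,0,0.012,0,0,0],[0,0,0.012,0,0,0]]]' | grep force;  python3 -c "
from h import *
s=r.get_state();print(tray(s['tool_pos']),s['contact_force'],s['moment'])"
```

```text
contact_force: [-7.9, -11.1, 3.4]
[-24.5727  -4.3076] [ -7.8857 -11.1119   3.4166] [-2.374   1.6735 -0.0824]
```

It resists firmly: about 14 N at 20–25 mm from the axis, some 8 to 10 times the turning torque, and the fingers stall 6 mm short of the target. That looks like the hard stop, so I'll hold, back off, and check.

```bash
python3 -m handwheel '[[[0,0,0.003,0,0,0],[0,0,0.003,0,0,0],[0,0,0.003,0,0,0]]]' | grep force;  python3 -c "
from h import *
s=r.get_state();print(tray(s['tool_pos']),s['contact_force'],s['moment'])"
python3 -m handwheel '[[[0,0,-0.02,0,0,0],[0,0,-0.05,0,0,0],[-0.03,0,-0.06,0,0,0],[-0.04,-0.03,-0.06,0,0,0],[-0.06,-0.07,-0.06,0,0,0],[-0.1,-0.1,-0.06,0,0,0],[-0.1,-0.1,-0.06,0,0,0]]]'
python3 - <<'E'
from h import *
import cv2
im=snapshot("side");cv2.imwrite("pics/s6.png",cv2.resize(im[190:400,190:400,::-1],None,fx=2.8,fy=2.8,interpolation=cv2.INTER_CUBIC))
E
```

```text
contact_force: [-10.1, -13.9, 4.2]
[-24.8907  -3.7694] [-10.1365 -13.8804   4.2378] [-2.9426  1.893  -0.0943]
clock: 11.73
tool_pos: [0.4027, 0.0261, 0.1497]
eef_rot: [-0.697, 0.117, -0.117, 0.698]
contact_force: [-0.3, -0.2, -0.4]
opening: 0.005
```

View pics/s6.png

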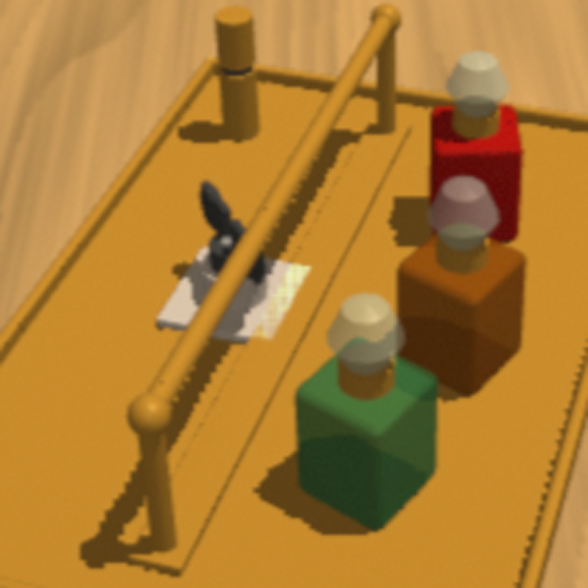

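The lipstick and all three bottles stand as before, and the wing points to about 135° with its tip at crop (210,190). I'll confirm the stop with an independent push in +x on the wing tip.

```bash
python3 -c "
from h import *
a=tray(onz('side',(265,259.6),.05));print(a,np.degrees(np.arctan2(*a[::-1])));s=r.get_state();print(tray(s['tool_pos']),goal(-55,33,47))"
```

```text
[-20.5862  19.9018] 135.96847038849342
[-123.8806  -52.0155] (array([0.0691, 0.1027, 0.0846]), array([-0.0006,  0.0012,  0.0003]))
```

```bash
python3 -m handwheel '[[[0.03,0,0.04,0,0,0],[0.069,0,0.08,0,0,0],[0.069,0.02,0.083,0,0,0],[0.069,0.06,0.083,0,0,0],[0.069,0.103,0.083,0,0,0],[0.069,0.103,0.083,0,0,0],[0.075,0.103,0.083,0,0,0],[0.081,0.103,0.083,0,0,0],[0.087,0.103,0.083,0,0,0],[0.093,0.103,0.083,0,0,0],[0.096,0.103,0.083,0,0,0],[0.096,0.103,0.083,0,0,0]]]'|grep force
python3 -c "
from h import *
s=r.get_state();print(tray(s['tool_pos']),s['contact_force'])"
```

```text
contact_force: [-16.9, 10.0, 4.7]
[-33.254   31.0937] [-16.8549  10.0068   4.7284]
```

The second push, from another direction, stalls at the same wing angle (19 N at the wing tip). I'll retreat, do a final check and hand in.

```bash
python3 -m handwheel '[[[-0.02,0,0,0,0,0],[-0.05,0,0,0,0,0],[-0.06,-0.03,0,0,0,0],[-0.08,-0.07,0,0,0,0],[-0.1,-0.1,0,0,0,0],[-0.1,-0.1,0,0,0,0],[-0.1,-0.1,0,0,0,0]]]'
python3 - <<'E'
from h import *
import cv2
a=snapshot("side")
for t in("lipstick","oud0","wing_nut"):print(t,[b["bbox"] for b in boxes_of(t,"side")[:3]])
o=cv2.imread("pics/s6.png");cv2.imwrite("pics/s7.png",cv2.resize(a[190:400,190:400,::-1],None,fx=2.8,fy=2.8,interpolation=cv2.INTER_CUBIC))
d=cv2.absdiff(cv2.imread("pics/s7.png"),o)
print("change at nut since s6:",d[160:300,170:290].mean(),d[160:300,170:290].max())
print(job.finish_job())
E
```

```text
clock: 13.37
tool_pos: [0.4313, 0.1047, 0.148]
eef_rot: [-0.696, 0.115, -0.121, 0.699]
contact_force: [0.7, 0.2, -0.1]
opening: 0.004
lipstick []
oud0 [[343.8, 207.4, 375.3, 275.2], [297.9, 293.2, 344.6, 382.0], [328.1, 253.2, 375.7, 332.2]]
wing_nut []
change at nut since s6: 1.1744642857142857 5
the job is handed in; nothing more can be done
None
```

I wound the wing nut clockwise until it hit its stop, and handed the job in at about 13.4 s. I used only sideways pushes with the shut fingers: four sweeps on the near side of the rail, one finished with an extra push, about 10 rad in all by my estimate.

- **Stop:** a push on the back of the wing stalled at about 17 N, and a second push on the wing tip from another direction stalled at about 19 N. Both were at the same wing angle, about 136° in the tray frame, and each gave roughly ten times the turning torque. The nut's picture did not change between the two pushes.
- **Seat:** I judged the nut home from the stop. I did not measure whether it touches the white seat.
- **Bottles and lipstick:** in the last picture I viewed, just before the second push, all three bottles and the lipstick were standing. The final detector run still found the bottles within a few pixels of their first places.
- **Check that failed:** that final detector run did not find the lipstick or the nut. The arm may have been blocking the view of the lipstick, but I did not look at that picture. For the lipstick I rely on the earlier view and on the fingers' path staying well away from it.

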